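Nip a pressing board in the lever press and hold it on the third notch

TASK

Give the board in the small lever press a nip: first, with the nip lever still up, wind the handwheel on top clockwise until the platen has just come to rest on the board. Then press the nip lever down past its first and second notches to the third, not beyond it, and keep it there: the lever springs back if let go, so finish still holding it on the third notch. Leave the board where it lies and do not disturb the things round the press.

Things in the scene. Friction and masses are not known exactly. Their poses are not given: they have to be found in the camera images.
- nip_press: Small green two-column bench press (236 wide along its y, 150 deep, 140 mm to the crosshead top), fixed to the table. Origin on the table under the middle of the press, z up; -x is its front, roughly towards the robot, -y its right side with the lever. Handwheel axis = its z axis. The two column nuts (at y = +-92 mm) reach 155 mm above the table.
- handwheel (a joint): Turn of the handwheel in rad, growing clockwise seen from above, range 0 to 5.2; it starts between 0 and 1.4 (platen 14 to 9 mm above the board). Every rad clockwise lowers the platen 4 mm; with the 24 mm board on the bed the platen touches at 3.60. From there the sprung platen presses with about 4 N plus 3 N per mm of further winding. The wheel is stiff (0.22 N m) and stays where it is left.
- wheel_rim_center (a point): Centre of the handwheel's rim, on the wheel's axis, 186 mm above the table while the lever is up (it sinks 4.5 mm with the lever in notch three). Dark steel rim, 58 mm across, 12 mm high, three spokes; the steel screw (14 mm thick) stands up to 217 mm above the table in its middle. Under the rim there are 32 mm free down to the crosshead boss, and no part beside it within 75 mm of the axis.
- platen_face (a point): Middle of the underside of the steel platen (112 x 142 mm, 11 mm thick) that comes down on the board. Rests on the board at a height of 46 mm.
- platen: The same platen as a body (its origin is of no use, take platen_face); it is sprung 3 N per mm under the screw.
- pressing_board: Pale wooden pressing board with leaves, 100 x 130 x 24 mm, loose on the bed under the platen; origin at the centre of its underside, 22 mm above the table.
- nip_lever (a joint): Nip lever angle in rad: 0 = up at rest (arm 0.65 rad above level, towards the press's -x), growing as pressed down. Clicks at notches 0.30, 0.60, 0.90; the third is 0.25 rad below level. It can be forced on to a stop at 1.15. It springs back to 0 from everywhere: 6 to 16 N at the grip, rising before and easing after each click, about 10 N in the third notch. Each rad lowers the platen 5 mm more.
- lever_pivot (a point): Point on the lever's pivot axis (which runs along the press's y), in the plane of the arm: in the press frame x = +20, y = -120, z = 122 mm. The arm is 160 mm from the pivot axis to the axis of the grip. A round steel plate with notches sits behind the arm there.
- lever_grip: Black revolving (stiffly, 0.03 N m) cylindrical cross handle on the end of the nip lever, 19 mm in diameter, 92 mm long along the press's y; origin at its centre, 173 mm right (-y) of the press's middle. Push it from above or pinch it across. Centre height 219 mm at rest, 177, 130 and 82 mm in notches one to three; x in the press frame then -107, -130, -140, -135 mm.
- paste_jar: White paste jar with a dark lid, 49 x 60 mm, standing left of the press; bystander. Origin at the centre of its underside.
- flat_brush: Flat brush with an orange handle, 199 mm long and 12 mm high, lying in front of the press; bystander. Origin under its middle.
- loupe: Black stand loupe, 43 mm wide and 38 mm high, right of and behind the lever; bystander. Origin at the centre of its underside.
Mind the look-alikes: they are no part of the job. What is shaped like the pressing_board but blue is not meant.

How it is judged:
On the way, in this order (a step that is already met when the one before it is completed fails the run):
1. the platen is wound down until it just rests on the board (1 to 13 N), the nip lever still up (contact force between platen and pressing_board between 1 and 13 N and value of joint nip_lever below 0.12 rad), for 0.3 s.
2. the robot holds the nip lever on the third notch, the platen pressing on the board (value of joint nip_lever between 0.82 and 0.98 rad and contact force between the fingers and lever_grip above 2 N and contact force between platen and pressing_board above 12 N), for 0.8 s.
At the end, for the whole second after the job is handed in: The fingers still hold the nip lever on its third notch (0.90 rad, within 0.08) with at least 2 N on its grip, at rest; the platen presses the board with 12 to 32 N, and the board lies within 12 mm of where it was (all of step 2 and velocity of joint nip_lever between -0.1 and 0.1 rad/s and contact force between platen and pressing_board below 32 N and distance of pressing_board from where it was at the start of the episode below 0.012 m); the arm keeps its last pose, push and grip.
It fails at once if the nip lever is forced beyond the third notch (over 1.03 rad) (value of joint nip_lever above 1.03 rad).
It fails at once if the board is crushed (over 45 N under the platen) (contact force between platen and pressing_board above 45 N).
It fails at once if the paste jar, the brush or the loupe is disturbed (moved over 25 mm) (distance of any of paste_jar, flat_brush, loupe from where it was at the start of the episode above 0.025 m).
It also fails if it takes over 64 s, if anything falls off the work surface, if the arm or the gripper's body presses on something with over 40 N, if the wrist force passes 120 N, or if a joint passes its speed limit or range.

ROBOT

A 6-joint arm with a two-finger parallel gripper is mounted at the origin on the work surface; the furniture and walls round the work are solid. World frame = base frame: x ahead of the robot, y to its left, z up, the work surface at z = 0. Lengths are in m, angles in rad, forces in N, time in s.
With the tool pointing down it reaches from about 0.375 to 0.75 m from the base axis. Payload 9 kg.
Tool frame: the origin (TCP) lies at the centre of the arm's flange, where the gripper is bolted on; the fingertips stand 173 mm ahead of it and the grasp point (between the pads) lies 155 mm ahead of it; z points along the fingers, y is the line along which they close (so a half turn about z gives the same grasp; the last joint's range is limited). The gripper opens to 85 mm and grips with 20 to 120 N. Pads are 22 mm wide; open, the fingers measure 114 mm over their backs; the gripper's body (76 mm by 85 mm) begins 54 mm behind the grasp point. The pads swing forward as they close: fully open they stand 13 mm farther back than shut.
Start: joints at [-1.547, 0.104, 0.097, 1.564, 0, 1.353], TCP at [0.144, -0.583, 0.405] pointing down, gripper open.
Joint ranges: [-2.99, 2.99], [-0.84, 1.86], [-1.1, 1.16], [-1.84, 2.11], [-1.51, 1.56], [-3.14, 3.14]. Speed limits (rad/s): [2.22, 2.22, 2.57, 3.14, 3.14, 3.14].

INTERFACE

Orientations are given as [roll, pitch, yaw] about the fixed x, y, z axes, in that order (R = Rz(yaw) Ry(pitch) Rx(roll)).
In Python, from workcell import sense, get_image, job_done gives the robot as it stands. The module is installed in compiled form; this text tells all that it offers.
- The arm moves only by the shell command python3 -m crank 'ROWS' [FORCE]. ROWS is JSON, a list that holds one entry, the list of rows, each a list of 7 numbers: the turn, a rotation vector about the tool's x, y, z in units of 90 degrees (1.0 is 90 degrees), then the shift along the tool's x, y, z in units of 1 m (1.0 is 1 m), then the opening, from 0 (shut) to 1 (fully open). A call has 1 to 8 rows; each row is the pose to reach, as a shift and turn from the pose commanded when the call began, along the tool's axes at that moment; what a row does not reach only later rows make up. A row lasts 1/10 s, in which the tool goes at most 50 mm and 8.59 degrees, less where a joint would pass 70% of its speed; a pose out of reach is approached as far as the arm can. A call with a number of a shift or a turn outside -1 to 1 is refused whole. A call with a gripper value outside its range is refused whole. The fingers move at their own pace and stop on an object; FORCE is the grip in N (left out, the last holds). Time passes only in rows, so rows that repeat a pose let the fingers close. It gives the time, the measured TCP pose, the force, the opening and the grip force at its end, in the units of the state.
- sense(): the state, without advancing time (a new reading comes with each control period).
- get_image(name): name is "scene" or "top"; returns a dict with "img" (384x512x3 uint8, red, green, blue), "range_z" (384x512 float32, m along the optical axis (not along the pixel's ray), 0 where there is no reading), "camera_matrix" (3x3 intrinsics, pixels), "k1" (the pictures are not rectified: a ray, as slopes to the right and down, at radius r is drawn at 1 + k1 r^2 times it, then the intrinsics apply), "pose" (4x4, takes a point from camera to world coordinates). Camera axes: x right, y down, z forward; pixel columns grow to the right and rows downward; lengths in m; the calibration is good to about 2 mm. A picture is of the moment at which its call begins.
- job_done(): hands the job in; it is judged then, once.
The state is a dict: "time_s": time; "q": joint angles; "dq": joint speeds; "effort": joint torques, N m; "position": TCP position; "eef_rot": TCP orientation; "wrist_force": force on the tool from outside, world axes, zero at the start; "moment": the same for the moment, N m; "opening": finger opening in m; "grip_force": force on a finger pad.
Only numpy, scipy, OpenCV 4.12 (cv2) and the standard library are available. Lean on these libraries where they do the work, as an engineer would, in place of code of your own. Each camera call takes 0.05 s, during which the arm holds its last target. There are 200 camera calls.

## Working session

There is one attempt and no reset: what is moved stays moved. The work goes in short steps, Python scripts to look and compute and a shell command to move; the robot and the scene stay as the last step left them, time stands still between calls to the robot, and variables do not carry over. Pictures are saved under pics/ and viewed, at most 10 in all, crops included, and the job is handed in when it is done.

```bash
mkdir -p pics; cat > h.py <<'E'
import numpy as np, cv2
from workcell import sense, get_image
def pts(d):
    K=d["camera_matrix"];k1=d["k1"];h,w=d["range_z"].shape
    u,v=np.meshgrid(np.arange(w),np.arange(h))
    xd=(u-K[0,2])/K[0,0]; yd=(v-K[1,2])/K[1,1]
    x,y=xd.copy(),yd.copy()
    for _ in range(15):
        f=1+k1*(x*x+y*y); x,y=xd/f,yd/f
    z=d["range_z"]; P=np.stack([x*z,y*z,z],-1); T=d["pose"]
    return P@T[:3,:3].T+T[:3,3]
E
python3 - <<'E'
from h import *
ims=[]
for n in("scene","top"):
    d=get_image(n); np.savez(f"{n}0.npz",**{k:np.array(v) for k,v in d.items()})
    cv2.imwrite(f"pics/{n}0.png",d["img"][...,::-1]); print(n,d["pose"].round(3).tolist(),d["camera_matrix"].round(1).tolist(),d["k1"])
s=sense();print({k:np.round(v,3).tolist() for k,v in s.items()})
E
```

```text
scene [[-0.663, -0.41, 0.626, -0.149], [-0.749, 0.366, -0.553, 0.655], [-0.002, -0.835, -0.55, 0.785], [0.0, 0.0, 0.0, 1.0]] [[427.0, 0.0, 256.7], [0.0, 427.0, 194.6], [0.0, 0.0, 1.0]] -0.12174405655495422
top [[-0.002, -0.991, 0.132, 0.425], [-0.999, -0.004, -0.042, 0.065], [0.042, -0.132, -0.99, 1.293], [0.0, 0.0, 0.0, 1.0]] [[480.3, 0.0, 263.0], [0.0, 480.3, 191.1], [0.0, 0.0, 1.0]] 0.028693995208979858
{'time_s': 0.1, 'q': [-1.547, 0.105, 0.097, 1.564, -0.0, 1.353], 'dq': [-0.002, 0.0, 0.002, -0.0, -0.0, 0.002], 'effort': [0.007, -55.821, 50.472, 0.013, -0.0, 0.0], 'position': [0.144, -0.582, 0.404], 'eef_rot': [-3.14, -0.0, 0.242], 'wrist_force': [-0.132, -0.565, -1.06], 'moment': [-0.046, -0.001, 0.019], 'grip_force': 0.0, 'opening': 0.086}
```

View pics/scene0.png

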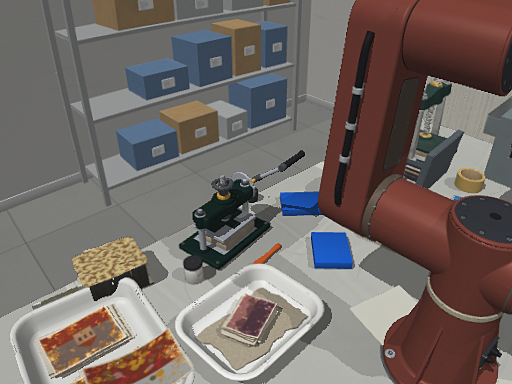

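View pics/top0.png

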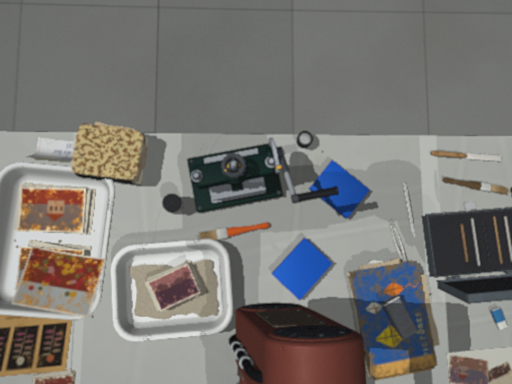

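The press is at about (237,177) in the top view, with the wheel at (233,164), the black grip at (297–337, 188–200), the loupe at (305,138), the jar at (172,203) and the brush at (235,230). The scene view shows the lever up, with its grip at (292,160).

```bash
python3 - <<'E'
from h import *
for n in("top","scene"):
    d=dict(np.load(n+"0.npz")); P=pts(d); z=P[...,2]; np.save(n+"P.npy",P); im=d["img"]
    hsv=cv2.cvtColor(im,cv2.COLOR_RGB2HSV)
    def rep(name,m,perc=True):
        q=P[m]; print(n,name,len(q),"med",np.median(q,0).round(4),"lo",np.percentile(q,3,0).round(3),"hi",np.percentile(q,97,0).round(3))
    W=np.zeros(z.shape,bool)
    if n=="top": W[120:225,180:345]=1
    else: W[140:270,175:310]=1
    W&=d["range_z"]>0
    rep("screwtop",W&(z>.205)&(z<.222)&(im.max(-1)>60))
    rep("rimtop",W&(z>.187)&(z<.197))
    rep("black",W&(im.max(-1)<50)&(z>.195)&(z<.24))
    # crosshead top plane & green
    m=W&(z>.13)&(z<.147)&(hsv[...,0]>60)&(hsv[...,0]<95)&(hsv[...,1]>90); rep("crosshead",m)
    if m.sum()>20: print(cv2.minAreaRect(P[m][:,:2].astype(np.float32)*1000))
    # nuts
    m=W&(z>.149)&(z<.16); 
    c,l,s,_=cv2.connectedComponentsWithStats(m.astype(np.uint8))
    for i in range(1,c):
        if s[i,4]>8: print("nut?",s[i],np.median(P[l==i],0).round(3))
    m=W&(z<.03)&(z>.01)&(hsv[...,0]>60)&(hsv[...,0]<95)&(hsv[...,1]>90)
    rep("bed",m); print(cv2.minAreaRect(P[m][:,:2].astype(np.float32)*1000))
P=np.load("topP.npy")
for p in [(233,164),(195,175),(278,158),(305,194),(330,190),(305,138),(172,203),(235,230)]: print(p,P[p[1],p[0]].round(3))
E
python3 -c "
import cv2
a=cv2.imread('pics/top0.png')[120:225,180:345];b=cv2.imread('pics/scene0.png')[140:270,175:310]
a=cv2.resize(a,(792,504));cv2.imwrite('pics/topcrop.png',a)"
```

```text
top screwtop 104 med [ 0.569  -0.0466  0.2146] lo [ 0.543 -0.139  0.206] hi [0.636 0.092 0.222]
top rimtop 374 med [0.6283 0.0861 0.1906] lo [ 0.593 -0.042  0.187] hi [0.657 0.114 0.195]
top black 239 med [ 0.5609 -0.1032  0.2271] lo [ 0.549 -0.144  0.223] hi [ 0.572 -0.061  0.231]
top crosshead 720 med [0.6329 0.0541 0.1392] lo [ 0.594 -0.001  0.134] hi [0.674 0.174 0.145]
((632.4539794921875, 87.53710174560547), (69.1300277709961, 194.94482421875), 14.726151466369629)
nut? [270 139   5   7  19] [ 0.697 -0.005  0.155]
nut? [266 157  21  13 116] [ 0.646 -0.015  0.154]
nut? [236 161   5   6  10] [0.644 0.077 0.154]
nut? [191 171  10  10  47] [0.613 0.178 0.152]
top bed 431 med [0.5864 0.078  0.02  ] lo [ 0.552 -0.026  0.015] hi [0.715 0.199 0.025]
((632.02294921875, 87.23106384277344), (142.1927490234375, 227.4630889892578), 11.152084350585938)
scene screwtop 47 med [ 0.5719 -0.0413  0.2121] lo [ 0.544 -0.047  0.206] hi [0.634 0.094 0.221]
scene rimtop 206 med [0.6231 0.0909 0.1913] lo [ 0.583 -0.04   0.187] hi [0.653 0.115 0.195]
scene black 141 med [ 0.5532 -0.0993  0.2258] lo [ 0.54  -0.145  0.214] hi [ 0.564 -0.048  0.231]
scene crosshead 580 med [0.6154 0.1181 0.1402] lo [0.589 0.002 0.132] hi [0.667 0.189 0.146]
((625.2368774414062, 92.41667938232422), (64.99285125732422, 207.64024353027344), 14.486494064331055)
nut? [233 173  27  11 110] [ 0.646 -0.008  0.155]
nut? [212 191  22  12 113] [0.621 0.098 0.152]
nut? [195 209   9   6  35] [0.611 0.18  0.152]
scene bed 904 med [0.5787 0.1691 0.0202] lo [ 0.542 -0.022  0.012] hi [0.678 0.21  0.025]
((627.6613159179688, 91.01946258544922), (148.06959533691406, 234.49929809570312), 11.74454402923584)
(233, 164) [0.631 0.088 0.213]
(195, 175) [0.614 0.179 0.156]
(278, 158) [ 0.661 -0.021  0.136]
(305, 194) [ 0.561 -0.075  0.225]
(330, 190) [ 0.57  -0.132  0.225]
(305, 138) [ 0.739 -0.102  0.028]
(172, 203) [0.557 0.246 0.061]
(235, 230) [0.491 0.086 0.013]
```

View pics/topcrop.png

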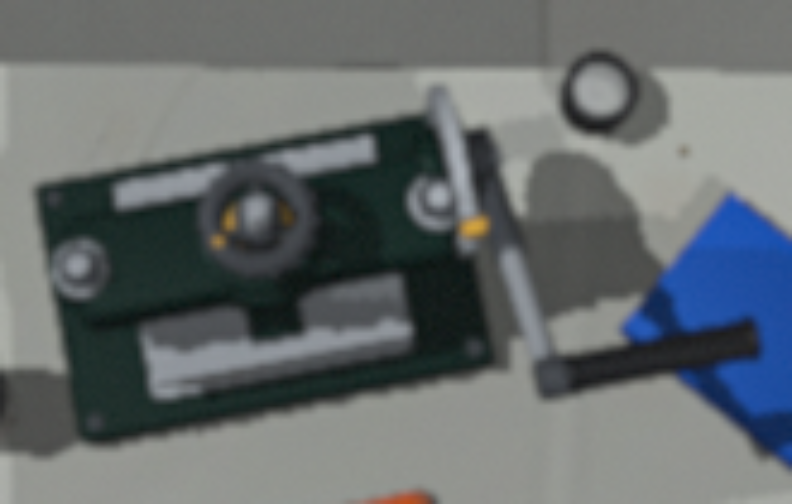

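```bash
cat > plat.py <<'E'
from h import *
# press frame guess
O=np.array([.630,.089]); a=0.197
def press(P):
    d=P[...,:2]-O; return np.stack([d[...,0]*np.cos(a)+d[...,1]*np.sin(a),-d[...,0]*np.sin(a)+d[...,1]*np.cos(a),P[...,2]],-1)
def platen(n,d,P):
    q=press(P); sat=d["img"].max(-1).astype(int)-d["img"].min(-1)
    r={}
    for nm,lo,hi in(("front",-50,-40),("back",40,55)):
        m=(q[...,0]>lo/1e3)&(q[...,0]<hi/1e3)&(abs(q[...,1])<.062)&(q[...,2]>.03)&(q[...,2]<.085)&(sat<40)
        if m.sum()>5: r[nm]=(int(m.sum()),np.percentile(q[m][:,2]*1e3,[10,50,90]).round(1).tolist(),round(float(q[m][:,2].mean()*1e3),2))
    m=(abs(q[...,0]+.068)<.005)&(abs(q[...,1])<.1)&(q[...,2]<.035); r["bed"]=(int(m.sum()),round(float(np.median(q[m][:,2])*1e3),2))
    return r
if __name__=="__main__":
  for n in("top","scene"):
    d=dict(np.load(n+"0.npz")); P=np.load(n+"P.npy"); print(n,platen(n,d,P))
    im=d["img"]; z=P[...,2]; q=press(P); R=np.hypot(q[...,0],q[...,1])
    m=(z>.186)&(z<.198)&(R<.045); print("rim",cv2.minEnclosingCircle(P[m][:,:2].astype(np.float32)*1000))
    xy=P[m][:,:2]; A=np.c_[2*xy,np.ones(len(xy))]
    m=(z>.2)&(R<.03); print("screw",m.sum(),cv2.minEnclosingCircle(P[m][:,:2].astype(np.float32)*1000),z[m].max())
    m=(im.max(-1)<50)&(z>.2)&(z<.24)&(P[...,0]<.6); print("grip",cv2.minAreaRect(P[m][:,:2].astype(np.float32)*1000),np.percentile(z[m],98))
    hsv=cv2.cvtColor(im,cv2.COLOR_RGB2HSV); m=(hsv[...,0]>10)&(hsv[...,0]<28)&(hsv[...,1]>150)&(R<.04)&(z>.17); print("orange",P[m].round(4).tolist())
E
python3 plat.py
```

```text
top {'front': (190, [63.3, 66.5, 70.1], 66.64), 'back': (127, [63.1, 66.2, 69.7], 66.34), 'bed': (340, 18.95)}
rim ((632.5780639648438, 88.67024230957031), 29.9176025390625)
screw 30 ((632.359130859375, 88.90718841552734), 6.716860294342041) 0.2155066877563847
grip ((457.0887145996094, -292.630615234375), (507.43524169921875, 65.46188354492188), 61.181610107421875) 0.23127791394946984
orange []
scene {'front': (183, [38.4, 66.6, 69.8], 57.97), 'bed': (292, 19.26)}
rim ((629.66259765625, 88.26099395751953), 31.24872398376465)
screw 27 ((630.8432006835938, 89.85187530517578), 6.929995059967041) 0.21528770651309326
grip ((418.7046203613281, -311.00128173828125), (507.7398986816406, 1104.295654296875), 29.99460220336914) 0.23959638055348975
orange [[0.6204, 0.1068, 0.1933], [0.6184, 0.105, 0.1934]]
```

```bash
python3 -m crank '[[[0,0,-0.76,0.3,-0.25,-0.06,1],[0,0,-0.76,0.3,-0.25,-0.06,1],[0,0,-0.76,0.3,-0.25,-0.06,1],[0,0,-0.76,0.3,-0.25,-0.06,1],[0,0,-0.76,0.3,-0.25,-0.06,1],[0,0,-0.76,0.3,-0.25,-0.06,1],[0,0,-0.76,0.3,-0.25,-0.06,1],[0,0,-0.76,0.3,-0.25,-0.06,1]]]' 40
cat > go.py <<'E'
import sys
from h import *
from scipy.spatial.transform import Rotation as R
s=sense(); t=np.array([float(v) for v in sys.argv[1:4]]); M=R.from_euler("xyz",s["eef_rot"])
print("q",np.round(s["q"],3),"pos",np.round(s["position"],4),"rpy",np.round(s["eef_rot"],3),"F",np.round(s["wrist_force"],1),"t",s["time_s"])
print("shift",M.inv().apply(t-s["position"]).round(4))
if len(sys.argv)>4: print("turn units",((M.inv()*R.from_euler("xyz",[np.pi,0,float(sys.argv[4])])).as_rotvec()/(np.pi/2)).round(4))
E
python3 go.py .631 .089 .46 4.08
```

```text
time_s: 0.9
position: [0.3759, -0.2659, 0.465]
eef_rot: [3.141, 0.0, 1.442]
wrist_force: [0.0, -0.7, 0.1]
opening: 0.0856
grip_force: 0.0
q [-0.901 -0.297 -0.17   1.698  0.     0.799] pos [ 0.3759 -0.2659  0.465 ] rpy [3.141 0.    1.442] F [ 0.  -0.7  0.1] t 0.9
shift [0.3847 0.2074 0.005 ]
turn units [-0.0000e+00  2.0000e-04 -1.6794e+00]
```

```bash
python3 -m crank '[[[0,0,-0.76,0.34,0.185,0,1],[0,0,-0.76,0.34,0.185,0,1],[0,0,-0.76,0.34,0.185,0,1],[0,0,-0.76,0.34,0.185,0,1],[0,0,-0.76,0.34,0.185,0,1],[0,0,-0.76,0.34,0.185,0,1],[0,0,-0.76,0.34,0.185,0,1],[0,0,-0.76,0.34,0.185,0,1]]]'
python3 go.py .631 .089 .42 4.08
```

```text
time_s: 1.7
position: [0.6053, 0.0467, 0.464]
eef_rot: [-3.142, -0.001, 2.637]
wrist_force: [0.1, -0.4, 1.6]
opening: 0.0852
grip_force: 0.0
q [-0.138  0.151  0.256  1.676  0.     0.366] pos [0.6053 0.0467 0.464 ] rpy [-3.142e+00 -1.000e-03  2.637e+00] F [ 0.1 -0.4  1.6] t 1.7
shift [-0.0021  0.0494  0.0439]
turn units [ 3.000e-04 -4.000e-04 -9.186e-01]
```

```bash
python3 -m crank '[[[0,0,-0.76,-0.002,0.042,0.03,1],[0,0,-0.76,-0.002,0.042,0.03,1],[0,0,-0.76,-0.002,0.042,0.03,1],[0,0,-0.76,-0.002,0.042,0.03,1],[0,0,-0.76,-0.002,0.042,0.03,1],[0,0,-0.76,-0.002,0.042,0.03,1],[0,0,-0.76,-0.002,0.042,0.03,1],[0,0,-0.76,-0.002,0.042,0.03,1]]]'
python3 -m crank '[[[0,0,-0.15,0,0,0,1],[0,0,-0.15,0,0,0,1],[0,0,-0.15,0,0,0,1],[0,0,-0.15,0,0,0,1]]]' >/dev/null
python3 go.py .631 .089 .338 4.08
```

```text
time_s: 2.5
position: [0.6265, 0.0796, 0.4341]
eef_rot: [3.141, -0.001, -2.454]
wrist_force: [0.8, -0.1, 1.0]
opening: 0.0852
grip_force: 0.0
q [-0.08   0.213  0.271  1.629 -0.    -0.995] pos [0.6265 0.0796 0.4343] rpy [ 3.141 -0.    -2.227] F [-0.5 -0.8 -0.3] t 2.9
shift [-0.0102  0.0022  0.0963]
turn units [ 0.0003 -0.0002 -0.0152]
```

```bash
python3 -m crank '[[[0,0,0,-0.01,0.002,0,1],[0,0,0,-0.01,0.002,0,1],[0,0,0,-0.01,0.002,0.04,1],[0,0,0,-0.01,0.002,0.07,1],[0,0,0,-0.01,0.002,0.09,1],[0,0,0,-0.01,0.002,0.097,1],[0,0,0,-0.01,0.002,0.097,1]]]'
python3 go.py .631 .089 .338
python3 - <<'E'
from h import *
d=get_image("scene"); cv2.imwrite("pics/s1.png",cv2.resize(np.ascontiguousarray(d["img"][90:280,150:350,::-1]),(630,598)))
E
```

```text
time_s: 3.6
position: [0.6308, 0.0889, 0.3369]
eef_rot: [3.14, -0.001, -2.225]
wrist_force: [-0.0, -0.5, 0.5]
opening: 0.0853
grip_force: 0.0
q [-0.065  0.216  0.097  1.454 -0.    -0.982] pos [0.6308 0.0889 0.3369] rpy [ 3.140e+00 -1.000e-03 -2.225e+00] F [-0.  -0.5  0.5] t 3.6
shift [-0.0002 -0.0001 -0.0011]
```

View pics/s1.png

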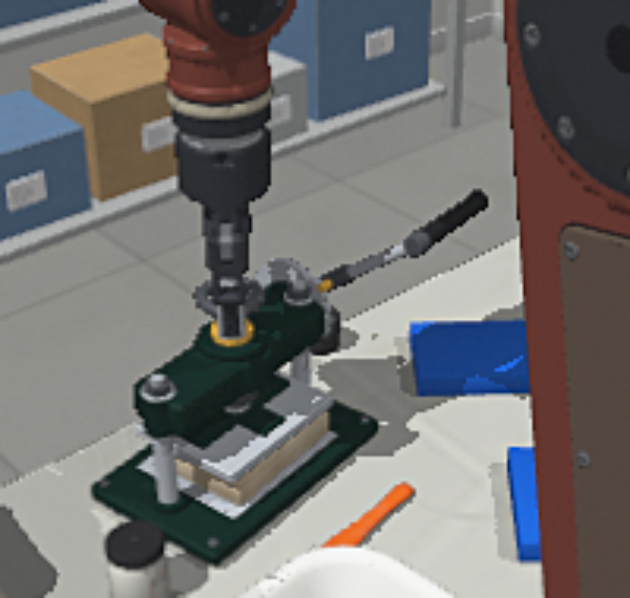

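The gripper straddles the handwheel, with the rim at about (228,295) in the crop and the fingers just outside and below it. The platen (about 265,440) is above the pale board, and the view of it is clear. I'll close on the rim.

```bash
python3 -m crank '[[[0,0,0,0,0,0,0.5],[0,0,0,0,0,0,0.5],[0,0,0,0,0,0,0.5],[0,0,0,0,0,0,0.5],[0,0,0,0,0,0,0.5],[0,0,0,0,0,0,0.5]]]' 40
python3 go.py .631 .089 .338
```

```text
time_s: 4.25
position: [0.6316, 0.0886, 0.3396]
eef_rot: [-3.139, 0.002, -2.225]
wrist_force: [0.5, -1.6, 6.2]
opening: 0.0567
grip_force: 42.2
q [-0.065  0.214  0.1    1.453 -0.    -0.982] pos [0.6316 0.0886 0.3396] rpy [-3.139e+00  2.000e-03 -2.225e+00] F [ 0.5 -1.6  6.2] t 4.25
shift [0.     0.0008 0.0016]
```

```bash
python3 -m crank '[[[0,0,0.08,0,0,0,0.5],[0,0,0.16,0,0,0,0.5],[0,0,0.24,0,0,0,0.5],[0,0,0.32,0,0,0,0.5],[0,0,0.40,0,0,0,0.5],[0,0,0.48,0,0,0,0.5],[0,0,0.56,0,0,0,0.5],[0,0,0.64,0,0,0,0.5]]]'
cat > chk.py <<'E'
from plat import *
s=sense(); print("q6",round(s["q"][5],3),"F",np.round(s["wrist_force"],1),"M",np.round(s["moment"],2),"open",round(s["opening"],4))
for n in("top","scene"):
    d=get_image(n); print(n,platen(n,d,pts(d)))
E
python3 chk.py
```

```text
time_s: 5.05
position: [0.6315, 0.0889, 0.3396]
eef_rot: [3.141, 0.003, 3.049]
wrist_force: [-1.3, 1.1, 7.0]
opening: 0.0569
grip_force: 42.4
q6 0.028 F [-1.3  1.1  7. ] M [-0.04  0.01  0.2 ] open 0.0569
top {'front': (9, [58.2, 60.2, 62.5], 60.35), 'bed': (76, 18.4)}
scene {'front': (152, [38.0, 62.9, 65.9], 57.39), 'bed': (280, 19.53)}
```

```bash
python3 -m crank '[[[0,0,0.08,0,0,0,0.5],[0,0,0.16,0,0,0,0.5],[0,0,0.24,0,0,0,0.5],[0,0,0.32,0,0,0,0.5],[0,0,0.40,0,0,0,0.5],[0,0,0.48,0,0,0,0.5],[0,0,0.56,0,0,0,0.5],[0,0,0.64,0,0,0,0.5]]]'
cat > plat2.py <<'E'
from plat import *
import sys
def up(n,d):
    P=pts(d); q=press(P); sat=d["img"].max(-1).astype(int)-d["img"].min(-1)
    m=(q[...,0]>-.053)&(q[...,0]<-.038)&(abs(q[...,1])<.066)&(q[...,2]>.051)&(q[...,2]<.08)&(sat<40)
    return m.sum(),(q[m][:,2].mean()*1e3).round(2),(np.median(q[m][:,2])*1e3).round(2)
d=dict(np.load("scene0.npz")); print("start",up("scene",d))
v=[up("scene",get_image("scene")) for _ in range(3)]; print(v)
E
python3 chk.py; python3 plat2.py
```

```text
time_s: 5.95
position: [0.6316, 0.0892, 0.3396]
eef_rot: [3.138, 0.001, 2.044]
wrist_force: [2.4, 2.5, 5.1]
opening: 0.0565
grip_force: 42.3
q6 1.033 F [2.4 2.5 5.1] M [0.36 0.11 0.25] open 0.0565
top {'front': (8, [55.5, 58.0, 60.7], 57.97), 'bed': (73, 18.83)}
scene {'front': (144, [34.5, 59.1, 62.4], 54.83), 'bed': (301, 19.11)}
start (np.int64(177), np.float64(67.79), np.float64(67.59))
[(np.int64(163), np.float64(59.74), np.float64(59.42)), (np.int64(173), np.float64(60.05), np.float64(59.77)), (np.int64(188), np.float64(59.81), np.float64(59.48))]
```

```bash
sed -i 's/^v=.*/v=[up("scene",get_image("scene")) for _ in range(8)]; print("mean",np.mean([x[1] for x in v]).round(2),np.mean([x[2] for x in v]).round(2),"q6",round(sense()["q"][5],3))/' plat2.py
python3 plat2.py
python3 -m crank '[[[0,0,0.08,0,0,0,0.5],[0,0,0.16,0,0,0,0.5],[0,0,0.24,0,0,0,0.5],[0,0,0.32,0,0,0,0.5],[0,0,0.32,0,0,0,0.5]]]'|head -1; python3 plat2.py
python3 -m crank '[[[0,0,0.06,0,0,0,0.5],[0,0,0.13,0,0,0,0.5],[0,0,0.13,0,0,0,0.5]]]'|head -1; python3 plat2.py
```

```text
start (np.int64(177), np.float64(67.79), np.float64(67.59))
mean 59.83 59.56 q6 1.029
time_s: 7.1
start (np.int64(177), np.float64(67.79), np.float64(67.59))
mean 58.34 58.02 q6 1.531
time_s: 7.8
start (np.int64(177), np.float64(67.79), np.float64(67.59))
mean 58.37 58.08 q6 1.736
```

The platen height stopped changing at a q6 of about 1.42, and I have wound about 0.3 rad beyond that, so it presses with roughly 8 N. I'll release, lift and go to the lever.

```bash
python3 -m crank '[[[0,0,0,0,0,0,0.5],[0,0,0,0,0,0,1],[0,0,0,0,0,0,1],[0,0,0,0,0,0,1],[0,0,0,0,0,-0.04,1],[0,0,0,0,0,-0.08,1],[0,0,0,0,0,-0.12,1],[0,0,0,0,0,-0.12,1]]]'
python3 plat2.py
python3 - <<'E'
from h import *
for n in("top","scene"):
    d=get_image(n);P=pts(d);im=d["img"];z=P[...,2]
    m=(im.max(-1)<50)&(z>.2)&(z<.24)&(abs(P[...,0]-.556)<.04)&(P[...,1]<-.04)&(P[...,1]>-.17)
    q=P[m]; print(n,m.sum(),cv2.minAreaRect(q[:,:2].astype(np.float32)*1000),np.percentile(q[:,2],95),q.mean(0))
E
python3 go.py .559 -.1016 .45 1.768
```

```text
time_s: 9.0
position: [0.6313, 0.0887, 0.4642]
eef_rot: [3.133, -0.001, 1.341]
wrist_force: [0.3, 0.0, 0.8]
opening: 0.0853
grip_force: 0.0
start (np.int64(177), np.float64(67.79), np.float64(67.59))
mean 58.32 58.08 q6 1.735
top 223 ((561.7769165039062, -102.87467956542969), (14.351726531982422, 89.38374328613281), 12.040611267089844) 0.2302134596913014 [ 0.56191783 -0.104861    0.22715335]
scene 136 ((553.6964721679688, -96.66851043701172), (21.302316665649414, 104.75360107421875), 6.38736629486084) 0.22997540392697022 [ 0.55326666 -0.10106364  0.22453335]
q [-0.065  0.244  0.347  1.675 -0.     1.735] pos [0.631  0.0888 0.457 ] rpy [-3.14   0.     1.341] F [ 0.  -0.  -0.1] t 9.5
shift [-0.2017 -0.0268  0.007 ]
turn units [-0.0007  0.     -0.2716]
```

```bash
python3 -m crank '[[[0,0,-0.27,-0.202,-0.027,0,1],[0,0,-0.27,-0.202,-0.027,0,1],[0,0,-0.27,-0.202,-0.027,0,1],[0,0,-0.27,-0.202,-0.027,0,1],[0,0,-0.27,-0.202,-0.027,0,1],[0,0,-0.27,-0.202,-0.027,0.0,1]]]' 60
python3 go.py .559 -.1016 .374 1.768
```

```text
time_s: 10.1
position: [0.5583, -0.1033, 0.4576]
eef_rot: [-3.142, 0.0, 1.762]
wrist_force: [0.7, 0.7, 0.0]
opening: 0.0852
grip_force: 0.0
q [-0.413  0.025  0.111  1.657 -0.     0.966] pos [ 0.5583 -0.1033  0.4576] rpy [-3.142  0.     1.762] F [0.7 0.7 0. ] t 10.1
shift [0.0015 0.001  0.0836]
turn units [-0.      0.     -0.0036]
```

```bash
python3 -m crank '[[[0,0,0,0.0015,0.001,0.04,1],[0,0,0,0.0015,0.001,0.07,1],[0,0,0,0.0015,0.001,0.084,1],[0,0,0,0.0015,0.001,0.084,1],[0,0,0,0.0015,0.001,0.084,1]]]' 60
python3 go.py .559 -.1016 .374
python3 - <<'E'
from h import *
d=get_image("scene"); cv2.imwrite("pics/s2.png",cv2.resize(np.ascontiguousarray(d["img"][90:280,150:350,::-1]),(630,598)))
E
```

```text
time_s: 10.6
position: [0.5599, -0.0995, 0.3749]
eef_rot: [3.141, 0.001, 1.766]
wrist_force: [-0.0, 0.4, 0.6]
opening: 0.0855
grip_force: 0.0
q [-0.406  0.003 -0.061  1.506  0.     0.969] pos [ 0.5599 -0.0995  0.3749] rpy [3.141e+00 1.000e-03 1.766e+00] F [-0.   0.4  0.6] t 10.6
shift [-0.0019 -0.0013  0.0009]
```

View pics/s2.png

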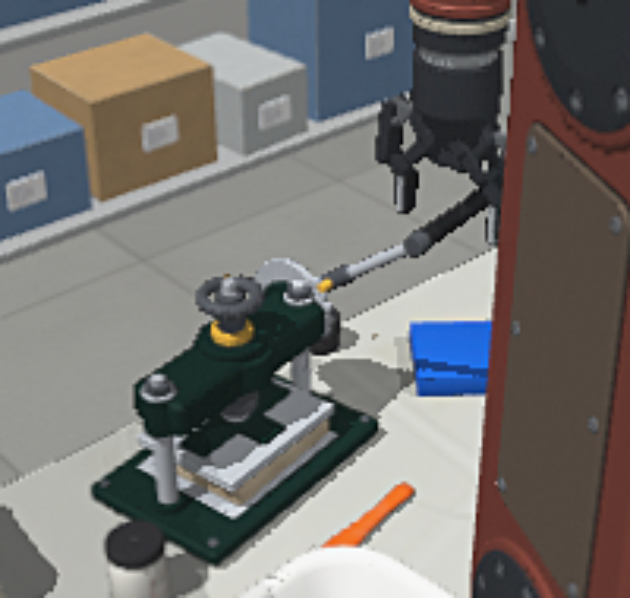

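The open fingers straddle the black grip (470,210), and the platen sits on the board without a gap. I'll close on the grip.

```bash
python3 -m crank '[[[0,0,0,0,0,0,0.1],[0,0,0,0,0,0,0.1],[0,0,0,0,0,0,0.1],[0,0,0,0,0,0,0.1],[0,0,0,0,0,0,0.1],[0,0,0,0,0,0,0.1],[0,0,0,0,0,0,0.1],[0,0,0,0,0,0,0.1]]]' 60
python3 go.py .559 -.1016 .374
python3 - <<'E'
import numpy as np
# shifts from rest in tool axes (tool y ~ press +x dir, tool z down) for nip angles
for t in np.arange(0,0.91,.1):
    a=.65-t; x=20-160*np.cos(a); z=122+160*np.sin(a); print(round(t,2), "y",round((x+107.4)/1e3,4),"z",round((218.8-z)/1e3,4))
E
```

```text
time_s: 11.45
position: [0.5602, -0.1001, 0.3745]
eef_rot: [3.138, 0.001, 1.766]
wrist_force: [6.0, 1.2, 1.5]
opening: 0.0172
grip_force: 58.4
q [-4.070e-01  3.000e-03 -6.200e-02  1.503e+00  1.000e-03  9.690e-01] pos [ 0.5602 -0.1001  0.3745] rpy [3.138e+00 1.000e-03 1.766e+00] F [6.  1.2 1.5] t 11.45
shift [-0.0013 -0.0015  0.0005]
0.0 y 0.0 z -0.0
0.1 y -0.009 z 0.0132
0.2 y -0.0167 z 0.0272
0.3 y -0.0229 z 0.0419
0.4 y -0.0276 z 0.0572
0.5 y -0.0308 z 0.0729
0.6 y -0.0324 z 0.0888
0.7 y -0.0324 z 0.1048
0.8 y -0.0308 z 0.1207
0.9 y -0.0276 z 0.1364
```

```bash
python3 -m crank '[[[0,0,0,0,-0.006,0.008,0.1],[0,0,0,0,-0.012,0.019,0.1],[0,0,0,0,-0.018,0.030,0.1],[0,0,0,0,-0.023,0.042,0.1],[0,0,0,0,-0.026,0.053,0.1],[0,0,0,0,-0.029,0.065,0.1],[0,0,0,0,-0.031,0.077,0.1],[0,0,0,0,-0.032,0.089,0.1]]]' 60
python3 go.py .532 -.107 .237
```

```text
time_s: 12.25
position: [0.5286, -0.1064, 0.2857]
eef_rot: [3.139, 0.001, 1.766]
wrist_force: [2.3, 2.9, 9.0]
opening: 0.0173
grip_force: 59.4
q [-4.420e-01 -7.200e-02 -2.960e-01  1.343e+00  1.000e-03  9.340e-01] pos [ 0.5286 -0.1064  0.2857] rpy [3.139e+00 1.000e-03 1.766e+00] F [2.3 2.9 9. ] t 12.25
shift [-0.0012  0.0031  0.0487]
```

```bash
python3 -m crank '[[[0,0,0,0,0,0.010,0.1],[0,0,0,0,0.001,0.020,0.1],[0,0,0,0,0.002,0.029,0.1],[0,0,0,0,0.003,0.037,0.1],[0,0,0,0,0.004,0.043,0.1],[0,0,0,0,0.005,0.048,0.1],[0,0,0,0,0.005,0.048,0.1],[0,0,0,0,0.005,0.048,0.1]]]' 60
python3 go.py .532 -.107 .237
python3 - <<'E'
from h import *
for n in("top","scene"):
    d=get_image(n);P=pts(d);im=d["img"];z=P[...,2]
    m=(im.max(-1)<50)&(z>.06)&(z<.11)&(abs(P[...,0]-.532)<.04)&(P[...,1]<-.04)&(P[...,1]>-.17)
    q=P[m]; print(n,m.sum(),np.median(q,0).round(3),np.percentile(q[:,2],[5,50,95]).round(4))
    cv2.imwrite(f"pics/{n}3.png",cv2.resize(np.ascontiguousarray(d["img"][90:280,150:350,::-1]),(630,598)))
E
```

```text
time_s: 13.05
position: [0.5335, -0.1054, 0.2382]
eef_rot: [3.14, 0.001, 1.766]
wrist_force: [-2.6, 2.2, 10.2]
opening: 0.017
grip_force: 59.6
q [-0.436 -0.03  -0.343  1.255  0.     0.94 ] pos [ 0.5335 -0.1054  0.2382] rpy [3.140e+00 1.000e-03 1.766e+00] F [-2.6  2.2 10.2] t 13.05
shift [-0.0012 -0.0017  0.0012]
top 23 [ 0.53  -0.071  0.091] [0.0872 0.0912 0.0946]
scene 96 [ 0.524 -0.097  0.093] [0.0808 0.0928 0.1079]
```

View pics/scene3.png

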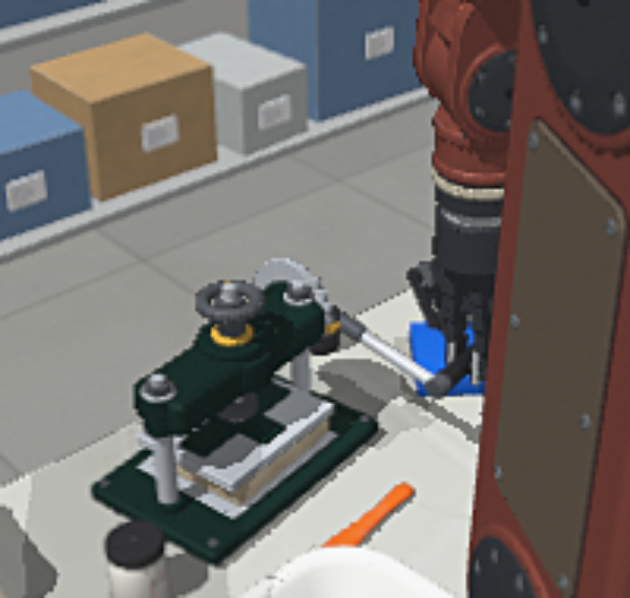

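The lever is down, with the grip at (440,380) still in the fingers. The grip's top measures 91 mm high, so its centre is at about 82 mm, which matches notch three. The upward force of 10 N fits too. I'll hold a moment and hand in.

```bash
python3 -m crank '[[[0,0,0,0,0,0,0.1],[0,0,0,0,0,0,0.1],[0,0,0,0,0,0,0.1],[0,0,0,0,0,0,0.1],[0,0,0,0,0,0,0.1],[0,0,0,0,0,0,0.1],[0,0,0,0,0,0,0.1],[0,0,0,0,0,0,0.1]]]' 60
python3 -m crank '[[[0,0,0,0,0,0,0.1],[0,0,0,0,0,0,0.1],[0,0,0,0,0,0,0.1]]]'
python3 -c "
from workcell import job_done
print(job_done())"
```

```text
time_s: 13.95
position: [0.5334, -0.1054, 0.2382]
eef_rot: [3.14, 0.001, 1.766]
wrist_force: [-2.7, 1.5, 9.9]
opening: 0.0172
grip_force: 59.6
time_s: 14.25
position: [0.5334, -0.1054, 0.2383]
eef_rot: [3.14, 0.001, 1.766]
wrist_force: [-3.1, 2.4, 10.9]
opening: 0.0175
grip_force: 59.6
the job is handed in; nothing more can be done
None
```

I wound the platen down onto the board with the lever up (about 8 N, estimated from wheel travel), then pressed the lever to the third notch and handed in at 14 s still holding it there; no verdict came back.

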